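# Tip the tea box over and push it in under the riser

## Task

The tea box standing in front of the little wooden riser with the glasses is too tall to go under it. Push it over with the fingertips so that it lies flat on the worktop in front of the riser's open side with its top end towards the riser, then push it along the worktop, lying, in under the riser until its top end is up against the back panel. Do not grip, lift or carry it, and leave the two glasses on the riser, the smaller box and the spice jar where they stand.

Things in the scene. Friction and masses are not known exactly. Their poses are not given: they have to be found in the camera images.
- tea_box: the taller of the two cardboard boxes near the riser (not those in the far left corner), pale, 62 x 66 x 120 mm (own x, y, z), solid, 50 to 100 g; stands on the worktop 235 to 290 mm out from the riser's origin, sides roughly parallel to the riser's. Origin: centre of its underside, z up to its top end. Slides at under 1 N; tips when pushed within 20 mm of its top edge, and past 30 degrees falls by itself.
- tea_top (a point): centre of the tea box's top end, 120 mm from its underside along its z; when the box is tipped over, this end comes down about 120 mm beyond the bottom edge it turned on
- tea_mid (a point): centre of the tea box's volume, 60 mm above its underside along its z; 60 mm above the worktop when the box stands, 31 to 33 mm when it lies
- riser: low wooden riser (bench for glasses), fixed, 126 mm wide (its x), 98 mm deep (its y), deck top at 88 mm, a thin steel rail round back and sides of the deck up to 105 mm. Origin on the worktop; its +y points out of its open side, towards the tea box. 14 mm side panels leave a tunnel 98 mm wide (x -49 to 49 mm) and 80 mm high.
- glass_a: shot glass, 47 mm wide, 58 mm tall, standing on the back half of the riser's deck; origin: centre of its underside
- glass_b: a second shot glass of the same kind beside the first; origin: centre of its underside
- filter_box: the smaller, brown cardboard box near the riser, 50 x 55 x 90 mm, standing on the worktop on the far side of the way the tea box takes; origin: centre of its underside
- spice_jar: spice jar with a red lid, the one near the riser, 45 mm across, 108 mm tall, standing on the worktop on the far side of the way the tea box takes; origin: centre of its underside
- riser_mouth (a point): middle of the tunnel's open end, on the worktop, at y = +45 mm of the riser; a lying tea box pushed fully in sticks out of it by about 30 mm
- riser_back (a point): middle of the inner face of the back panel that closes the tunnel, on the worktop, at y = -45 mm of the riser
Mind the look-alikes: they are no part of the job. Leave any turquoise or yellow look-alike of the tea_box alone.

How it is judged (in metres and radians):
On the way, in this order (a step that is already met when the one before it is completed fails the run):
1. the tea box lies flat on the worktop, clear of the riser, its top end towards the riser (angle between tea_box's own z axis and vertical between 1.45 and 1.69 rad and height (world z) of tea_mid below 0.042 m and angle between the z axis of tea_box and the y axis of riser, either way round below 0.7 rad and y of tea_top in the frame of riser above 0.03 m and horizontal distance between tea_box and riser above 0.14 m), for 0.2 s.
2. the tea box is in under the riser, up against the back panel (y of tea_top in the frame of riser below -0.033 m and x of tea_top in the frame of riser between -0.04 and 0.04 m and height (world z) of tea_mid below 0.042 m), for 0.2 s.
At the end, for the whole second after the job is handed in: the tea box lies flat on the worktop (within 7 degrees) inside the riser's tunnel, its top end within 12 mm of the back panel, at rest and let go; the glasses have not moved by 12 mm, nor the smaller box and the spice jar by 15 mm (all of step 2 and angle between tea_box's own z axis and vertical between 1.45 and 1.69 rad and y of tea_top in the frame of riser above -0.06 m and linear speed of tea_box below 0.01 m/s and distance of each of glass_a, glass_b from where it was at the start of the episode below 0.012 m and distance of each of filter_box, spice_jar from where it was at the start of the episode below 0.015 m); the robot touches nothing.
It fails at once if the tea box is lifted off the worktop (height (world z) of tea_mid above 0.088 m or (angle between tea_box's own z axis and vertical below 0.1 rad and height (world z) of tea_mid above 0.074 m) or (angle between tea_box's own z axis and vertical between 1.45 and 1.69 rad and height (world z) of tea_mid above 0.058 m)).
It fails at once if the tea box is taken between the fingers (the grasp point is inside it) (x of the grasp point in the frame of tea_box between -0.024 and 0.024 m and y of the grasp point in the frame of tea_box between -0.024 and 0.024 m and z of the grasp point in the frame of tea_box between 0.008 and 0.112 m).
It fails at once if a glass on the riser is shifted or knocked over (distance of any of glass_a, glass_b from where it was at the start of the episode above 0.012 m or angle between any of glass_a, glass_b's own z axis and vertical above 0.35 rad).
It fails at once if the smaller box or the spice jar is shifted or knocked over (distance of any of filter_box, spice_jar from where it was at the start of the episode above 0.015 m or angle between any of filter_box, spice_jar's own z axis and vertical above 0.35 rad).
It also fails if it takes over 38 s, if anything falls off the work surface, if the arm or the gripper's body presses on something with over 40 N, if the wrist force passes 120 N, or if a joint passes its speed limit or range.

## Robot

A 6-joint arm with a two-finger parallel gripper is mounted at the origin on a cart in front of the work surface, level with it; the furniture and walls round the work are solid. World frame = base frame: x ahead of the robot, y to its left, z up, the work surface at z = 0. Lengths are in mm, angles in rad, forces in N, time in s.
With the tool pointing down it reaches from about 275 to 750 mm from the base axis. Payload 10.2 kg.
Tool frame: the origin (TCP) lies midway between the tips of the shut fingers; the grasp point (between the pads) lies grip_depth behind it (grip_depth is the distance from the TCP to the grasp point, in mm); z points along the fingers, y is the line along which they close (so a half turn about z gives the same grasp; the last joint's range is limited). The gripper opens to 85 mm and grips with 20 to 120 N. Pads are 22 mm wide; open, the fingers measure 114 mm over their backs; the gripper's body (76 mm by 85 mm) begins 54 mm behind the grasp point. The pads swing forward as they close: fully open they stand 13 mm farther back than shut.
Start: joints at [1.042, 0.313, 1.498, -0, 1.331, -0.223], TCP at [158.067, 500.645, 231.294] pointing down, gripper open.
Joint ranges: [-2.94, 2.94], [-0.97, 2.17], [0.19, 2.56], [-1.23, 4.37], [0.02, 3.11], [-2.88, 2.88]. Speed limits (rad/s): [2.39, 2.39, 3.01, 3.14, 3.14, 3.14].

## Interface

Orientations are given as a unit quaternion [w, x, y, z].
In Python, from rig import * gives the robot as it stands.
- The arm moves only by the tool servo_tool, never from a script. Its argument "commands" is a list of rows, each a list of 3 entries, a list of its own where there are three numbers: the gripper command: -1 is fully open, 1 is shut, values between are in proportion, then the shift along the tool's x, y, z in m, then the turn, a rotation vector about the tool's x, y, z in units of 6 degrees (1.0 is 6 degrees). In form: [[grip, [dx, dy, dz], [ax, ay, az]], ...]. A call has 1 to 10 rows; each row shifts and turns the commanded pose from where the row before left it, along the tool's axes as they then stand; what a row does not reach is not made up. A row lasts 1/12 s, in which the tool goes at most 41.7 mm and 7.16 degrees, less where a joint would pass 70% of its speed; a pose out of reach is approached as far as the arm can. A call is refused whole if a number of a shift passes 0.0417 or a number of a turn 1, either way. A call with a gripper value outside its range is refused whole. The fingers move at their own pace and stop on an object; "squeeze" is the grip in N (left out, the last holds). Time passes only in rows, so rows that do not move let the fingers close. It gives the time, the measured TCP pose, the force, the opening and the grip force at its end, in the units of the state.
- sense(): the state, without advancing time (a new reading comes with each control period).
- capture(name): name is "scene" or "top" or "wrist"; returns a dict with "pixels" (480x640x3 uint8, red, green, blue), "z_map" (480x640 float32, mm along the optical axis (not along the pixel's ray), 0 where there is no reading), "fx", "fy", "cx", "cy" (pixels), "rvec" (rotation vector, rad) and "tvec" (3), from world to camera coordinates, as OpenCV has them; the wrist camera has in their place "T_tool_cam" (4x4, takes a point from camera to tool coordinates, whose origin is the TCP and whose axes are the flange's). Camera axes: x right, y down, z forward; pixel columns grow to the right and rows downward; lengths in mm; the calibration is good to about 2 mm. A picture is of the moment at which its call begins: read the wrist's pose just before it.
- finish_job(): hands the job in; it is judged then, once.
The state is a dict: "time_s": time; "joints": joint angles; "dq": joint speeds; "tau": joint torques, N m; "eef_pos": TCP position; "ee_rot": TCP orientation; "force": force on the tool from outside, world axes, zero at the start; "wrist_torque": the same for the moment, N m; "grip_width": opening from 0.0 (shut) to 1.0 (fully open); "grip_force": force on a finger pad.
Only numpy, scipy, OpenCV 4.12 (cv2) and the standard library are available. Lean on these libraries where they do the work, as an engineer would, in place of code of your own. Each camera call takes 0.05 s, during which the arm holds its last target. There are 200 camera calls.

## Working session

There is one attempt and no reset: what is moved stays moved. The work goes in short steps, Python scripts to look and compute and a tool call to move; the robot and the scene stay as the last step left them, time stands still between calls to the robot, and variables do not carry over. Pictures are saved under pics/ and viewed, at most 10 in all, crops included, and the job is handed in when it is done.

Besides the shell and the picture viewer there is one more tool, called by a JSON object that holds its "op" and its "data", one argument or row to a line. servo_tool: Moves the arm, as the interface text tells. Its arguments: {"type":"object","properties":{"commands":{"type":"array"},"squeeze":{"type":"number"}},"required":["commands"]}

```bash
mkdir -p pics
cat > h.py <<'E'
from rig import *
import numpy as np, cv2
from scipy.spatial.transform import Rotation as R
def cloud(name):
    s=sense(); c=capture(name); z=c["z_map"].astype(float)
    v,u=np.mgrid[:480,:640]
    P=np.stack([(u-c["cx"])/c["fx"]*z,(v-c["cy"])/c["fy"]*z,z],-1)
    if name=="wrist":
        T=c["T_tool_cam"]; P=P@T[:3,:3].T+T[:3,3]
        q=s["ee_rot"]; P=R.from_quat([q[1],q[2],q[3],q[0]]).apply(P.reshape(-1,3)).reshape(P.shape)+s["eef_pos"]
    else:
        M=cv2.Rodrigues(np.array(c["rvec"],float))[0]; P=(P-np.array(c["tvec"]).ravel())@M
    P[z==0]=np.nan
    return c["pixels"],P
def save(n,img): cv2.imwrite("pics/"+n+".png",np.ascontiguousarray(img[...,::-1]))
E
python3 - <<'E'
from h import *
print(sense())
for n in("top","scene"):
    i,P=cloud(n); save(n+"0",i); np.savez(n+"0.npz",i=i,P=P)
E
```

```text
{'time_s': 0.0, 'joints': array([ 1.04160479e+00,  3.13443063e-01,  1.49845881e+00,  2.44279333e-05,
        1.33099679e+00, -2.23413935e-01]), 'dq': array([ 0.00025653, -0.00159746, -0.00097226,  0.00051967,  0.00094382,
       -0.00195464]), 'tau': array([-3.69987738e-04, -4.12267756e+01, -2.59745711e+01, -1.76213730e-04,
        4.11465051e-03,  2.86581383e-05]), 'eef_pos': array([157.91963762, 500.40987492, 230.7304484 ]), 'ee_rot': array([-2.51001452e-04,  1.52296712e-01,  9.88334602e-01, -6.02954055e-04]), 'force': array([-1.27040728,  0.49598897, -0.57319344]), 'wrist_torque': array([ 0.0379477 ,  0.00817369, -0.05809265]), 'grip_force': 0.0, 'grip_width': 0.9946513533970691}
```

View pics/top0.png

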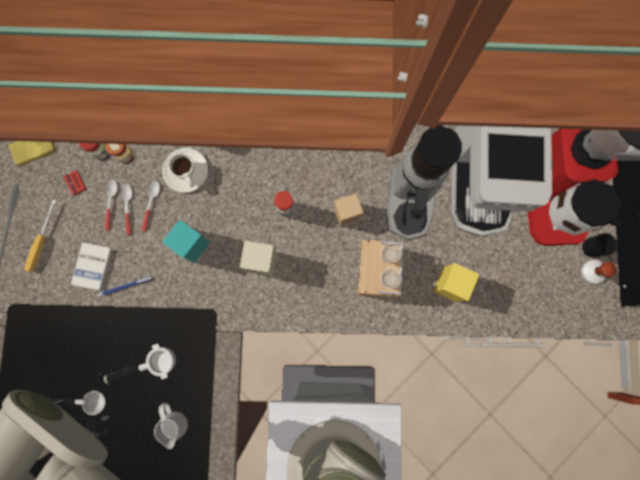

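View pics/scene0.png

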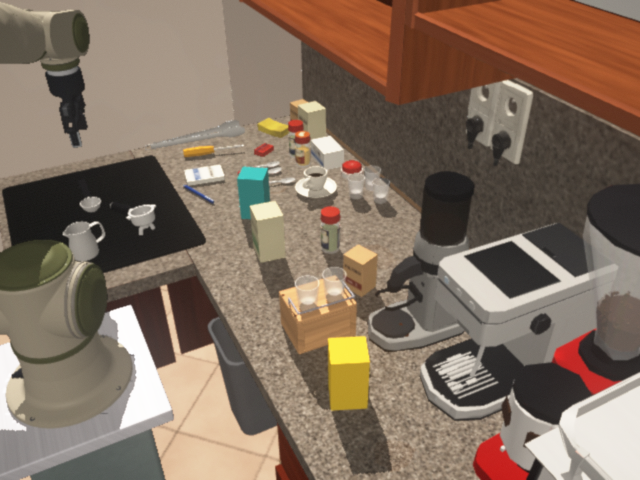

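The top view shows the tea box at (257,257), the riser at (380,268) with glasses on its right (back) half, the jar at (284,201) and the filter box at (348,208). The turquoise decoy is at (186,240), so the push goes towards image right (world −y).

Run:
```python
from h import *
d=np.load("top0.npz"); P=d["P"]
def rect(n,u0,u1,v0,v1,z0,z1):
    p=P[v0:v1,u0:u1].reshape(-1,3); p=p[(p[:,2]>z0)&(p[:,2]<z1)]
    print(n,len(p),p.mean(0).round(1) if len(p) else "",cv2.minAreaRect(p[:,:2].astype(np.float32)) if len(p) else "")
print("table",P[300,300],P[200,240])
rect("tea",230,285,232,285,110,130)
rect("deck",350,412,230,305,80,97)
rect("glasses",350,412,230,305,125,165)
rect("jar",268,300,185,218,95,125)
rect("filt",325,370,190,230,80,100)
rect("turq",155,215,215,265,90,150)
```

```text
table [394.91099344  92.21350081   2.41816707] [ 6.43549580e+02  2.52770742e+02 -6.89012145e-02]
tea 796 [489.1 191.8 119.3] ((489.63800048828125, 191.9733428955078), (66.23053741455078, 62.7027473449707), 81.84022521972656)
deck 1381 [470.4 -82.   87.4] ((474.3702087402344, -96.98382568359375), (98.3222427368164, 126.63907623291016), 87.07874298095703)
glasses 273 [ 477.1 -115.6  140.2] ((474.7620544433594, -111.67140197753906), (45.39155197143555, 102.06000518798828), 89.41727447509766)
jar 289 [624.5 137.1 106.9] ((625.1018676757812, 136.71804809570312), (43.651161193847656, 43.366973876953125), 58.23334503173828)
filt 494 [616.7 -17.3  89.2] ((617.289794921875, -17.629104614257812), (51.291725158691406, 55.82750701904297), 20.599720001220703)
turq 872 [523.9 363.3 117.9] ((525.5387573242188, 365.7381591796875), (63.96746826171875, 65.93983459472656), 54.89545822143555)
```

```bash
cat >> h.py <<'E'
def plan(target,yaw,n,grip=0.0):
    """rows to TCP target with tool down, tool y at world angle yaw (deg)"""
    s=sense(); q=s["ee_rot"]; A=R.from_quat([q[1],q[2],q[3],q[0]])
    y=np.array([np.cos(np.radians(yaw)),np.sin(np.radians(yaw)),0]); z=np.array([0,0,-1.])
    B=R.from_matrix(np.stack([np.cross(y,z),y,z],1))
    w=(A.inv()*B).as_rotvec()/n; st=(np.array(target)-s["eef_pos"])/n/1000
    for k in range(n):
        print([grip,(A*R.from_rotvec(w*k)).inv().apply(st).round(4).tolist(),(np.degrees(w)/6).round(3).tolist()])
E
python3 - <<'E'
import rig; print([ (k,getattr(rig,k)) for k in dir(rig) if 'depth' in k.lower()])
from h import *
plan([501,270,200],-8,14)
E
```

```text
[('grip_depth', 18.700000000000003)]
[0.0, [-0.0283, -0.0083, 0.0022], [-0.001, 0.0, 0.958]]
[0.0, [-0.029, -0.0054, 0.0022], [-0.001, 0.0, 0.958]]
[0.0, [-0.0294, -0.0025, 0.0022], [-0.001, 0.0, 0.958]]
[0.0, [-0.0295, 0.0005, 0.0022], [-0.001, 0.0, 0.958]]
[0.0, [-0.0293, 0.0034, 0.0022], [-0.001, 0.0, 0.958]]
[0.0, [-0.0288, 0.0063, 0.0022], [-0.001, 0.0, 0.958]]
[0.0, [-0.0281, 0.0092, 0.0022], [-0.001, 0.0, 0.958]]
[0.0, [-0.027, 0.0119, 0.0022], [-0.001, 0.0, 0.958]]
[0.0, [-0.0257, 0.0146, 0.0022], [-0.001, 0.0, 0.958]]
[0.0, [-0.0241, 0.0171, 0.0022], [-0.001, 0.0, 0.958]]
[0.0, [-0.0222, 0.0194, 0.0022], [-0.001, 0.0, 0.958]]
[0.0, [-0.0202, 0.0215, 0.0022], [-0.001, 0.0, 0.958]]
[0.0, [-0.0179, 0.0235, 0.0022], [-0.001, 0.0, 0.958]]
[0.0, [-0.0155, 0.0251, 0.0022], [-0.001, 0.0, 0.958]]
```

{"op": "servo_tool", "data": {
  "commands": [
    [0,[-0.0283,-0.0083,0.002],[0,0,0.958]],
    [0,[-0.029,-0.0054,0.002],[0,0,0.958]],
    [0,[-0.0294,-0.0025,0.002],[0,0,0.958]],
    [0,[-0.0295,0.0005,0.002],[0,0,0.958]],
    [0,[-0.0293,0.0034,0.002],[0,0,0.958]],
    [0,[-0.0288,0.0063,0.002],[0,0,0.958]],
    [0,[-0.0281,0.0092,0.002],[0,0,0.958]],
    [0,[-0.027,0.0119,0.002],[0,0,0.958]],
    [0,[-0.0257,0.0146,0.002],[0,0,0.958]],
    [0,[-0.0241,0.0171,0.002],[0,0,0.958]]
  ]
}}

```text
time_s: 0.93
eef_pos: [404.1, 335.0, 210.9]
ee_rot: [-0.0, 0.611, 0.792, -0.0]
force: [0.2, 0.5, 0.7]
grip_width: 0.494
grip_force: 0.0
```

{"op": "servo_tool", "data": {
  "commands": [
    [0,[-0.0222,0.0194,0.002],[0,0,0.958]],
    [0,[-0.0202,0.0215,0.002],[0,0,0.958]],
    [0,[-0.0179,0.0235,0.002],[0,0,0.958]],
    [0,[-0.0155,0.0251,0.002],[0,0,0.958]],
    [0,[0,0,0],[0,0,0]],
    [0,[0,0,0],[0,0,0]],
    [0,[0,0,0],[0,0,0]]
  ]
}}

```text
time_s: 1.52
eef_pos: [500.6, 270.5, 203.0]
ee_rot: [-0.0, 0.754, 0.657, -0.0]
force: [0.1, -0.4, -0.2]
grip_width: 0.495
grip_force: 0.0
```

Run:
```python
from h import *
s=sense(); print(s["time_s"],s["eef_pos"],s["grip_width"]); plan([501,270,110],-8,4)
i,P=cloud("scene"); save("s1",i)
```

```text
1.5167 [500.55981934 270.53125441 202.99885045] 0.4949110287772044
[0.0, [-0.0001, 0.0001, 0.0232], [-0.002, 0.0, 0.003]]
[0.0, [-0.0001, 0.0001, 0.0232], [-0.002, 0.0, 0.003]]
[0.0, [-0.0001, 0.0001, 0.0232], [-0.002, 0.0, 0.003]]
[0.0, [-0.0001, 0.0001, 0.0232], [-0.002, 0.0, 0.003]]
```

{"op": "servo_tool", "data": {
  "commands": [
    [0,[0,0,0.025],[0,0,0]],
    [0,[0,0,0.025],[0,0,0]],
    [0,[0,0,0.025],[0,0,0]],
    [0,[0,0,0.024],[0,0,0]],
    [0,[0,0,0],[0,0,0]],
    [0,[-0.006,0,0],[0,0,0]],
    [0,[-0.006,0,0],[0,0,0]],
    [0,[-0.006,0,0],[0,0,0]]
  ]
}}

```text
time_s: 2.23
eef_pos: [499.1, 252.3, 106.1]
ee_rot: [0.001, 0.754, 0.656, 0.001]
force: [0.4, 0.0, 0.2]
grip_width: 0.499
grip_force: 0.0
```

Run:
```python
from h import *
i,P=cloud("scene"); save("s1",cv2.resize(i[130:330,180:400],None,fx=2.5,fy=2.5)); print(sense()["eef_pos"])
```

```text
[499.01046757 251.27771146 105.92551542]
```

View pics/s1.png

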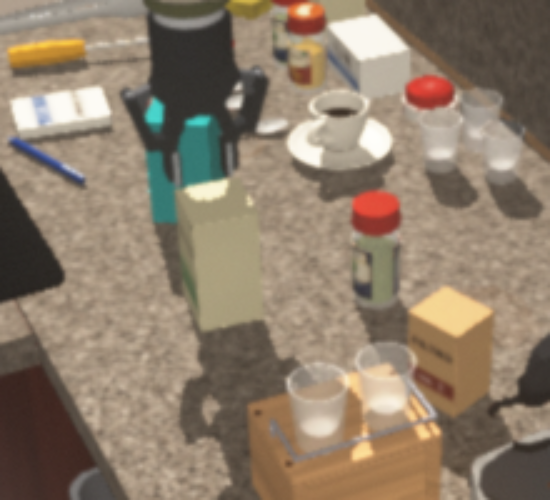

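The crop shows both fingertips behind the box's top edge (around (200,170)), and the other objects are clear. Now I'll push gently.

{"op": "servo_tool", "data": {
  "commands": [
    [0,[-0.006,0,0],[0,0,0]],
    [0,[-0.006,0,0],[0,0,0]],
    [0,[-0.006,0,0],[0,0,0]],
    [0,[-0.006,0,0],[0,0,0]],
    [0,[-0.006,0,0],[0,0,0]],
    [0,[-0.006,0,0],[0,0,0]],
    [0,[-0.006,0,0],[0,0,0]],
    [0,[-0.006,0,0],[0,0,0]]
  ]
}}

```text
time_s: 2.95
eef_pos: [491.8, 204.3, 104.3]
ee_rot: [-0.0, 0.755, 0.656, -0.0]
force: [0.3, 0.4, -0.1]
grip_width: 0.502
grip_force: 0.1
```

Run:
```python
from h import *
i,P=cloud("scene"); save("s2",cv2.resize(i[130:330,180:400],None,fx=2.5,fy=2.5)); print(sense()["eef_pos"])
```

```text
[491.72751952 203.54252232 104.22906164]
```

View pics/s2.png

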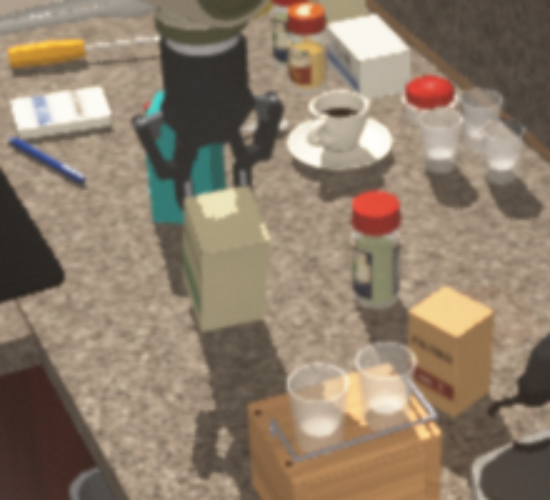

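The box is tipping forward and its bottom edge has stayed at about (225,320). I'll keep pushing.

{"op": "servo_tool", "data": {
  "commands": [
    [0,[-0.006,0,0],[0,0,0]],
    [0,[-0.006,0,0],[0,0,0]],
    [0,[-0.006,0,0],[0,0,0]],
    [0,[-0.006,0,0],[0,0,0]],
    [0,[-0.006,0,0],[0,0,0]],
    [0,[-0.006,0,0],[0,0,0]],
    [0,[-0.006,0,0],[0,0,0]],
    [0,[-0.006,0,0],[0,0,0]],
    [0,[0,0,0],[0,0,0]],
    [0,[0,0,0],[0,0,0]]
  ]
}}

```text
time_s: 3.83
eef_pos: [485.3, 157.1, 104.3]
ee_rot: [-0.0, 0.755, 0.656, 0.0]
force: [-0.3, 0.0, -0.0]
grip_width: 0.503
grip_force: 0.0
```

```bash
cat > m.py <<'E'
from h import *
i,P=cloud("top"); print(sense()["eef_pos"])
m=(P[...,2]>50)&(P[...,2]<75)&(P[...,0]>400)&(P[...,0]<570)&(P[...,1]>-40)&(P[...,1]<250)
p=P[m]; print(len(p),p.mean(0),cv2.minAreaRect(p[:,:2].astype(np.float32)))
E
python3 m.py
python3 - <<'E'
from h import *
i,P=cloud("scene"); save("s3",cv2.resize(i[130:330,180:400],None,fx=2.5,fy=2.5))
E
```

```text
[485.29376415 157.36792641 104.35797224]
767 [472.3251224   73.11494593  65.24281077] ((475.9608459472656, 94.12967681884766), (113.13130187988281, 62.95075607299805), 82.06666564941406)
```

View pics/s3.png

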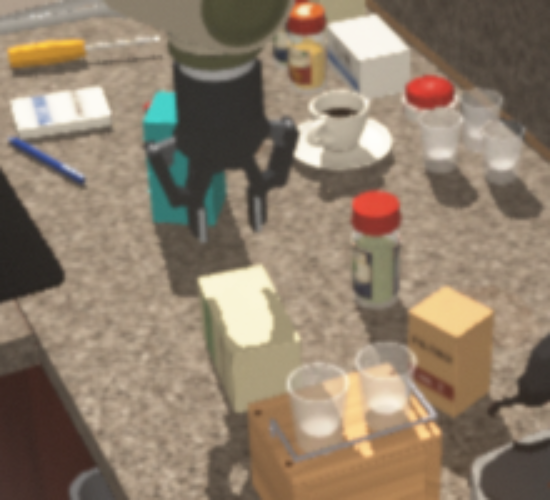

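The box lies flat on the worktop with its top end towards the riser, and the fingers are clear. I'll move back and descend behind it.

{"op": "servo_tool", "data": {
  "commands": [
    [0,[0.018,0,0],[0,0,0]],
    [0,[0.018,0,0],[0,0,0]],
    [0,[0,0,0],[0,0,0]],
    [0,[0,0,0.022],[0,0,0]],
    [0,[0,0,0.022],[0,0,0]],
    [0,[0,0,0.02],[0,0,0]],
    [0,[0,0,0],[0,0,0]],
    [0,[0,0,0],[0,0,0]]
  ]
}}

```text
time_s: 4.6
eef_pos: [489.9, 192.8, 40.1]
ee_rot: [-0.0, 0.755, 0.656, -0.001]
force: [-0.4, 0.4, 0.9]
grip_width: 0.504
grip_force: 0.0
```

```bash
python3 m.py
python3 - <<'E'
from h import *
plan([485,100,40],-3,12)
E
```

```text
[490.61895532 192.96214514  41.06272877]
1164 [475.06510389  89.94469258  65.39143633] ((475.54937744140625, 91.66423034667969), (108.1112060546875, 62.81492233276367), 82.08267211914062)
[0.0, [-0.0077, 0.0006, 0.0001], [0.0, -0.0, -0.069]]
[0.0, [-0.0077, 0.0006, 0.0001], [0.0, -0.0, -0.069]]
[0.0, [-0.0077, 0.0005, 0.0001], [0.0, -0.0, -0.069]]
[0.0, [-0.0077, 0.0004, 0.0001], [0.0, -0.0, -0.069]]
[0.0, [-0.0078, 0.0004, 0.0001], [0.0, -0.0, -0.069]]
[0.0, [-0.0078, 0.0003, 0.0001], [0.0, -0.0, -0.069]]
[0.0, [-0.0078, 0.0003, 0.0001], [0.0, -0.0, -0.069]]
[0.0, [-0.0078, 0.0002, 0.0001], [0.0, -0.0, -0.069]]
[0.0, [-0.0078, 0.0002, 0.0001], [0.0, -0.0, -0.069]]
[0.0, [-0.0078, 0.0001, 0.0001], [0.0, -0.0, -0.069]]
[0.0, [-0.0078, 0.0001, 0.0001], [0.0, -0.0, -0.069]]
[0.0, [-0.0078, -0.0, 0.0001], [0.0, -0.0, -0.069]]
```

{"op": "servo_tool", "data": {
  "commands": [
    [0,[-0.008,0.0005,0],[0,0,0]],
    [0,[-0.008,0.0005,0],[0,0,0]],
    [0,[-0.006,0.0005,0],[0,0,0]],
    [0,[-0.006,0.0005,0],[0,0,-0.1]],
    [0,[-0.006,0.0005,0],[0,0,-0.1]],
    [0,[-0.006,0.0004,0],[0,0,-0.1]],
    [0,[-0.006,0.0004,0],[0,0,-0.1]],
    [0,[-0.006,0.0003,0],[0,0,-0.1]],
    [0,[-0.006,0.0002,0],[0,0,-0.1]],
    [0,[-0.006,0.0001,0],[0,0,-0.1]]
  ]
}}

```text
time_s: 5.48
eef_pos: [486.5, 128.5, 40.3]
ee_rot: [-0.0, 0.73, 0.684, 0.0]
force: [0.8, 0.6, 0.6]
grip_width: 0.505
grip_force: 0.4
```

{"op": "servo_tool", "data": {
  "commands": [
    [0,[-0.006,0,0],[0,0,-0.05]],
    [0,[-0.006,0,0],[0,0,-0.05]],
    [0,[-0.006,0,0],[0,0,-0.05]],
    [0,[-0.006,0,0],[0,0,0]],
    [0,[-0.006,0,0],[0,0,0]]
  ]
}}

```text
time_s: 5.9
eef_pos: [484.8, 98.5, 40.3]
ee_rot: [0.0, 0.725, 0.689, -0.0]
force: [-1.1, -0.3, 0.4]
grip_width: 0.501
grip_force: 0.4
```

```bash
python3 m.py
python3 - <<'E'
from h import *
plan([479,-8,40],-3,16)
i,P=cloud("scene"); save("s4",cv2.resize(i[130:330,180:400],None,fx=2.5,fy=2.5))
E
```

```text
[484.78250919  97.69832582  40.25423158]
702 [475.47869401   1.13524178  65.43723235] ((478.58721923828125, 15.003959655761719), (92.76611328125, 63.640892028808594), 87.46012878417969)
[0.0, [-0.0066, -0.0, 0.0], [-0.0, 0.0, 0.001]]
[0.0, [-0.0066, -0.0, 0.0], [-0.0, 0.0, 0.001]]
[0.0, [-0.0066, -0.0, 0.0], [-0.0, 0.0, 0.001]]
[0.0, [-0.0066, -0.0, 0.0], [-0.0, 0.0, 0.001]]
[0.0, [-0.0066, -0.0, 0.0], [-0.0, 0.0, 0.001]]
[0.0, [-0.0066, -0.0, 0.0], [-0.0, 0.0, 0.001]]
[0.0, [-0.0066, -0.0, 0.0], [-0.0, 0.0, 0.001]]
[0.0, [-0.0066, -0.0, 0.0], [-0.0, 0.0, 0.001]]
[0.0, [-0.0066, -0.0, 0.0], [-0.0, 0.0, 0.001]]
[0.0, [-0.0066, -0.0, 0.0], [-0.0, 0.0, 0.001]]
[0.0, [-0.0066, -0.0, 0.0], [-0.0, 0.0, 0.001]]
[0.0, [-0.0066, -0.0, 0.0], [-0.0, 0.0, 0.001]]
[0.0, [-0.0066, -0.0, 0.0], [-0.0, 0.0, 0.001]]
[0.0, [-0.0066, -0.0, 0.0], [-0.0, 0.0, 0.001]]
[0.0, [-0.0066, -0.0, 0.0], [-0.0, 0.0, 0.001]]
[0.0, [-0.0066, -0.0, 0.0], [-0.0, 0.0, 0.001]]
```

View pics/s4.png

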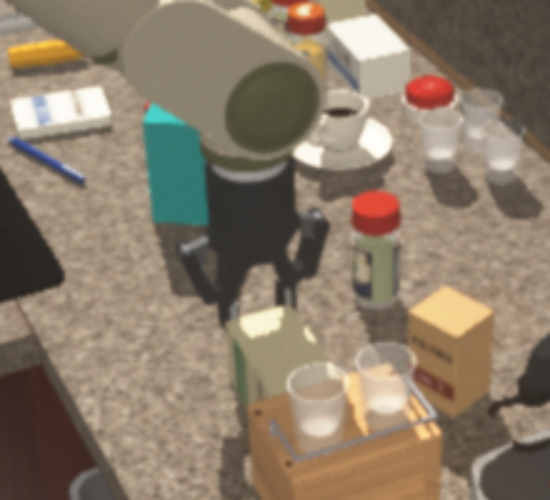

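The box is aligned with the tunnel, with its front end right at the mouth. I'll continue.

{"op": "servo_tool", "data": {
  "commands": [
    [0,[-0.006,0,0],[0,0,0]],
    [0,[-0.006,0,0],[0,0,0]],
    [0,[-0.006,0,0],[0,0,0]],
    [0,[-0.006,0,0],[0,0,0]],
    [0,[-0.006,0,0],[0,0,0]],
    [0,[-0.006,0,0],[0,0,0]],
    [0,[-0.006,0,0],[0,0,0]],
    [0,[-0.006,0,0],[0,0,0]],
    [0,[-0.006,0,0],[0,0,0]],
    [0,[-0.006,0,0],[0,0,0]]
  ]
}}

```text
time_s: 6.83
eef_pos: [481.7, 38.5, 40.3]
ee_rot: [-0.0, 0.725, 0.689, -0.0]
force: [0.0, 1.5, 0.2]
grip_width: 0.497
grip_force: 0.1
```

{"op": "servo_tool", "data": {
  "commands": [
    [0,[-0.006,0,0],[0,0,0]],
    [0,[-0.006,0,0],[0,0,0]],
    [0,[-0.006,0,0],[0,0,0]],
    [0,[-0.006,0,0],[0,0,0]],
    [0,[-0.006,0,0],[0,0,0]],
    [0,[-0.005,0,0],[0,0,0]],
    [0,[-0.003,0,0],[0,0,0]],
    [0,[-0.002,0,0],[0,0,0]],
    [0,[-0.002,0,0],[0,0,0]],
    [0,[0,0,0],[0,0,0]]
  ]
}}

```text
time_s: 7.67
eef_pos: [479.7, -3.0, 40.3]
ee_rot: [0.0, 0.725, 0.689, 0.0]
force: [-0.0, 0.0, 0.5]
grip_width: 0.497
grip_force: 0.0
```

```bash
python3 m.py
python3 - <<'E'
from h import *
i,P=cloud("top"); save("t5",cv2.resize(i[180:330,240:440],None,fx=3,fy=3)); print(sense()["force"])
E
```

```text
[479.6697735   -2.84734723  40.30196276]
0 [nan nan nan] ((0.0, 0.0), (0.0, 0.0), 0.0)
[ 0.11536065 -0.36273383 -0.11134953]m.py:4: RuntimeWarning: Mean of empty slice.
  p=P[m]; print(len(p),p.mean(0),cv2.minAreaRect(p[:,:2].astype(np.float32)))
  ret = um.true_divide(
```

View pics/t5.png

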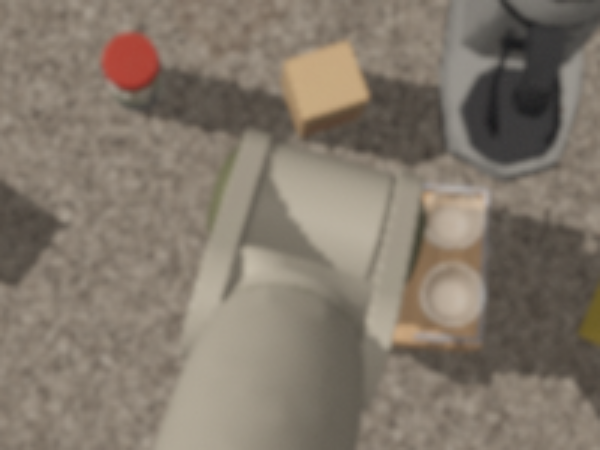

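The arm hides the box, but the glasses, filter box and jar are untouched. I'll creep forward to contact.

{"op": "servo_tool", "data": {
  "commands": [
    [0,[-0.002,0,0],[0,0,0]],
    [0,[-0.002,0,0],[0,0,0]],
    [0,[-0.002,0,0],[0,0,0]],
    [0,[-0.001,0,0],[0,0,0]],
    [0,[0,0,0],[0,0,0]]
  ]
}}

```text
time_s: 8.18
eef_pos: [479.3, -8.0, 40.3]
ee_rot: [-0.001, 0.725, 0.689, 0.001]
force: [2.9, 15.8, 1.9]
grip_width: 0.501
grip_force: 7.7
```

{"op": "servo_tool", "data": {
  "commands": [
    [0,[-0.001,0,0],[0,0,0]],
    [0,[-0.001,0,0],[0,0,0]],
    [0,[0,0,0],[0,0,0]]
  ]
}}

```text
time_s: 8.43
eef_pos: [479.3, -8.1, 40.4]
ee_rot: [-0.002, 0.725, 0.689, 0.002]
force: [5.9, 29.6, 3.8]
grip_width: 0.5
grip_force: 15.1
```

It's firmly against the stop. I'll retreat, rise and verify.

{"op": "servo_tool", "data": {
  "commands": [
    [0,[0.004,0,0],[0,0,0]],
    [0,[0.01,0,0],[0,0,0]],
    [0,[0.03,0,0],[0,0,0]],
    [0,[0.04,0,0],[0,0,0]],
    [0,[0.03,0,-0.03],[0,0,0]],
    [0,[0.03,0,-0.04],[0,0,0]],
    [0,[0,0,-0.04],[0,0,0]],
    [0,[0,0,-0.04],[0,0,0]],
    [0,[0,0,0],[0,0,0]],
    [0,[0,0,0],[0,0,0]]
  ]
}}

```text
time_s: 9.27
eef_pos: [486.9, 126.8, 184.8]
ee_rot: [0.002, 0.725, 0.689, 0.001]
force: [-0.4, -0.1, -0.3]
grip_width: 0.499
grip_force: 0.0
```

Run:
```python
from h import *
i,P=cloud("top"); save("t6",cv2.resize(i[180:330,240:440],None,fx=3,fy=3)); print(sense()["eef_pos"])
def f(n,z0,z1,x0,x1,y0,y1):
    p=P[(P[...,2]>z0)&(P[...,2]<z1)&(P[...,0]>x0)&(P[...,0]<x1)&(P[...,1]>y0)&(P[...,1]<y1)]
    print(n,len(p),p.min(0).round(1),p.max(0).round(1),p.mean(0).round(1))
f("tea",45,75,420,540,-48,40);f("glass",125,165,400,560,-180,-60);f("jar",95,125,590,660,100,170);f("filt",80,100,570,660,-60,30)
```

```text
[486.0343757  126.61673281 182.94490259]
tea 351 [420.6 -47.9  45.1] [506.8 -17.   74.4] [474.  -32.9  64.9]
glass 270 [ 423.8 -134.7  125. ] [525.4 -88.8 153.3] [ 476.9 -115.5  140.5]
jar 293 [603.6 115.3  95.3] [647.6 160.6 114.1] [624.4 136.9 106.7]
filt 495 [585.3 -48.9  80.3] [650.   16.   97.4] [616.6 -17.1  89.4]
```

View pics/t6.png

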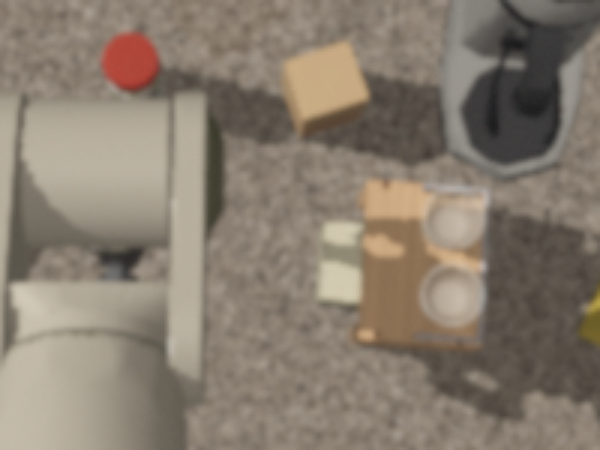

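The box sticks out of the mouth by about 30 mm, as expected when it's fully in (pixels 320–360). The glasses, jar and filter box are within 1 mm of where they started.

```bash
python3 -c "
from rig import *
print(finish_job())"
```

```text
the job is handed in; nothing more can be done
None
```

I tipped the tea box over and pushed it, lying, under the riser until it stopped firmly against the back panel, leaving the other items in place. The job is handed in, but no verdict came back.

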